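Find the slip angle on the tilting ramp

TASK

Take the hinged friction-test ramp by the red bar at its free end and tilt it up slowly until the white block resting on it slips down against the orange stop. Stop there and leave the ramp standing at that angle, so that I can read it off the scale. The violet knob beside the block grips better and slips some 8 degrees later: it must still be in its place on the ramp; touch neither of them.

Things in the scene. Friction and masses are not known exactly. Their poses are not given: they have to be found in the camera images.
- ramp (a joint): tilt of the dark steel ramp about its hinge, rad: 0 = level, grows as the bar end is lifted, end of travel 0.8. The hinge is stiff: the ramp stays where it is left; lifting it at the bar takes about 10 N. The block slips somewhere between 0.25 and 0.46 rad (14 to 26 degrees), differently each time.
- ramp_bar (a point): middle of the red round lifting bar (13 mm thick, 70 mm free between its arms), 63 mm above the bench when level, nothing beneath. Axes turn with the ramp: x uphill, away from the hinge; y along the bar; z square off the face. The hinge axis, parallel to y, lies 285 mm along -x and 15 mm along -z from here; the ramp plate's edge 37 mm along -x. The bar is at the ramp's left end seen from the robot.
- block_center (a point): centre of the small white mould block (36 x 50 x 34 mm high, 0.14 to 0.28 kg) resting loose on the ramp's face, 120 to 140 mm from the bar towards the hinge. The face of the orange stop (16 mm high, across the ramp at the hinge end) lies 255 mm from the bar; slipped down to the stop, the block's centre is 224 to 237 mm from the bar, along the ramp.
- knob_center (a point): centre of the round violet knob (44 mm across, 24 mm high, 40 g) resting loose on the ramp beside the block, 62 mm from it across the ramp, on either side; 120 to 140 mm from the bar towards the hinge. It grips better: it slips only 8 to 11 degrees later than the block. A white scale, ticks every 5 degrees, 150 mm high, stands fixed at the ramp's side towards the robot.
Things that resemble listed ones, but are neither listed nor needed, are in the scene too. Of the things that look like the part that bears block_center, the largest one is meant.

How it is judged:
By the outcome, as a careful person would: the job done as asked, in the order asked, and still so for the second after the job is handed in, with the robot touching nothing.
It also fails if it takes over 42 s, if anything falls off the work surface, if the arm or the gripper's body presses on something with over 40 N, if the wrist force passes 120 N, or if a joint passes its speed limit or range.

ROBOT

A 6-joint arm with a two-finger parallel gripper is mounted at the origin on a cart in front of the work surface, level with it; the furniture and walls round the work are solid. World frame = base frame: x ahead of the robot, y to its left, z up, the work surface at z = 0. Lengths are in m, angles in degrees, forces in N, time in s.
With the tool pointing down it reaches from about 0.4 to 0.825 m from the base axis. Payload 7 kg.
Tool frame: the origin (TCP) lies midway between the tips of the shut fingers; the grasp point (between the pads) lies r.tcp_to_grasp behind it (r.tcp_to_grasp is the distance from the TCP to the grasp point, in m); x points along the fingers, y is the direction in which the jaws open and shut, and the axes are right-handed (so a half turn about x gives the same grasp; the last joint's range is limited). The gripper opens to 88 mm and grips with 3 to 60 N. Pads are 19 mm wide; open, the fingers measure 130 mm over their backs; the gripper's body (78 mm by 193 mm) begins 47 mm behind the grasp point.
Start: joints at [-52.248, 20.546, 0.682, 0, -70.136, -16.507], TCP at [0.245, -0.629, 0.194] pointing down, gripper open.
Joint ranges: [-176.03, 176.03], [-82.01, 121.73], [-58.28, 71.71], [-173.87, 95.51], [-174.79, -0.11], [-173.66, 173.66]. Speed limits (degrees/s): [136.94, 136.94, 172.46, 180, 180, 180].

INTERFACE

Orientations are given as [roll, pitch, yaw] about the fixed x, y, z axes, in that order (R = Rz(yaw) Ry(pitch) Rx(roll)).
In Python, from plant import r gives the robot as it stands.
- The arm moves only by the tool carry_out, never from a script. Its argument "moves" is a list of rows, each a list of 7 numbers: the shift along the world's x, y, z in mm, then the turn, a rotation vector about the world's x, y, z in rad, then the opening in per cent of the stroke, from 0 (shut) to 100 (fully open). In form: [[x, y, z, wx, wy, wz, claw], ...]. A call has 1 to 5 rows; each row is the pose to reach, as a shift and turn from the pose commanded when the call began; what a row does not reach only later rows make up. A row lasts 1/10 s, in which the tool goes at most 50 mm and 8.59 degrees, less where a joint would pass 70% of its speed; a pose out of reach is approached as far as the arm can. A call with a gripper value outside its range is refused whole. The fingers move at their own pace and stop on an object; "squeeze" is the grip in N (left out, the last holds). Time passes only in rows, so rows that repeat a pose let the fingers close. It gives the time, the measured TCP pose, the force and the opening at its end, in the units of the state.
- r.get_state(): the state, without advancing time (a new reading comes with each control period).
- r.capture(name): name is "side" or "top"; returns the picture (420x560x3 uint8, blue, green, red); there is no depth.
- r.camera_params(name): a dict with "K" (3x3 intrinsics, pixels), "D" ([k1, k2, p1, p2, k3] as OpenCV has them; the pictures are not rectified), "rvec" (rotation vector, rad) and "tvec" (3), from world to camera coordinates, as OpenCV has them. Camera axes: x right, y down, z forward; pixel columns grow to the right and rows downward; lengths in m; the calibration is good to about 2 mm. A picture is of the moment at which its call begins. camera_params takes no time and is no camera call.
- r.close_job(): hands the job in, once; it reports no verdict.
The state is a dict: "time_s": time; "joints": joint angles; "qd": joint speeds; "joint_torque": joint torques, N m; "tcp_pos": TCP position; "eef_rot": TCP orientation; "contact_force": force on the tool from outside, world axes, zero at the start; "moment": the same for the moment, N m; "gripper_width": finger opening in m.
Only numpy, scipy, OpenCV 4.12 (cv2) and the standard library are available. Lean on these libraries where they do the work, as an engineer would, in place of code of your own. Each camera call takes 0.05 s, during which the arm holds its last target. There are 200 camera calls.

## Working session

There is one attempt and no reset: what is moved stays moved. The work goes in short steps, Python scripts to look and compute and a tool call to move; the robot and the scene stay as the last step left them, time stands still between calls to the robot, and variables do not carry over. Pictures are saved under pics/ and viewed, about 8 in all and at most 12, crops included, and the job is handed in when it is done.

Besides the shell and the picture viewer there is one more tool, called after "Emit:" as a command line: name --pt "numbers of a row" for each row, then --argument value for the rest. carry_out: Moves the arm, as the interface text tells. Its arguments: {"type":"object","properties":{"moves":{"type":"array"},"squeeze":{"type":"number"}},"required":["moves"]}

```bash
ls; mkdir -p pics
python3 - <<'E'
from plant import r
import cv2
for n in ("side","top"):
    cv2.imwrite(f"pics/{n}0.png",r.capture(n)); print(n,r.camera_params(n))
print(r.get_state(), r.tcp_to_grasp)
E
```

```text
pics
side {'K': array([[459.92578278,   0.        , 283.67994058],
       [  0.        , 459.92578278, 212.58496404],
       [  0.        ,   0.        ,   1.        ]]), 'D': array([-0.05627526,  0.        ,  0.        ,  0.        ,  0.        ]), 'rvec': array([ 0.5469069 , -2.6631946 ,  1.17263466]), 'tvec': array([0.45185723, 0.26853534, 0.69702113])}
top {'K': array([[398.27210998,   0.        , 278.43726982],
       [  0.        , 398.27210998, 211.22322924],
       [  0.        ,   0.        ,   1.        ]]), 'D': array([0.01666799, 0.        , 0.        , 0.        , 0.        ]), 'rvec': array([ 2.20368891, -2.16684606,  0.01786085]), 'tvec': array([-0.11352548,  0.52974157,  0.88872561])}
{'time_s': 0.1, 'joints': array([-5.22488532e+01,  2.05870067e+01,  6.39453451e-01, -1.85388200e-02,
       -7.01364880e+01, -1.65071101e+01]), 'qd': array([-0.13467106, -0.07734484,  0.07855626,  0.10110736,  0.07222623,
        0.08084612]), 'joint_torque': array([-8.31576199e-04, -5.84162486e+01,  2.93752795e+01,  7.01555282e+00,
        1.01369881e-02, -4.82699227e-05]), 'tcp_pos': array([ 0.2443802 , -0.62868375,  0.19342083]), 'eef_rot': array([ 94.79253706,  89.91417007, 116.03026182]), 'contact_force': array([-0.54380027,  0.4385546 ,  0.48278533]), 'moment': array([ 0.04688299, -0.02340732, -0.0139264 ]), 'gripper_width': 0.08749092442581045} 0.0188
```

View pics/side0.png

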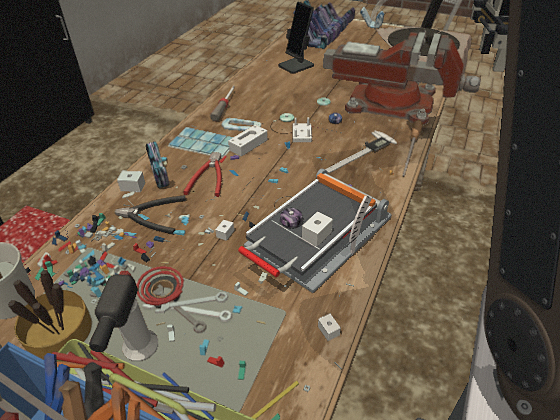

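View pics/top0.png

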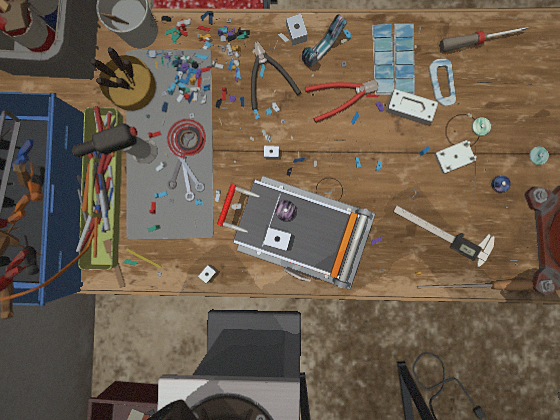

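The side view shows the ramp with its red bar at (260,262), the white block at (317,228), the violet knob at (291,217) and the orange stop at (345,188). In the top view these are the bar at (228,205), block (278,239), knob (286,210) and stop (347,247). Other white blocks lie on the bench at top (272,152), (207,273) and (296,27). Only the one at (278,239) is on the ramp. I'll confirm it in an enlarged crop and compute the positions.

```bash
cat > h.py <<'E'
from plant import r
import cv2, numpy as np
def ray(n,uv):
    p=r.camera_params(n);R=cv2.Rodrigues(p["rvec"])[0]
    d=cv2.undistortPoints(np.float64([[uv]]),p["K"],p["D"])[0,0]
    return -R.T@p["tvec"], R.T@np.array([*d,1])
def atz(n,uv,z):
    o,d=ray(n,uv); return o+d*(z-o[2])/d[2]
def proj(n,P):
    p=r.camera_params(n); return cv2.projectPoints(np.float64(P).reshape(-1,3),p["rvec"],p["tvec"],p["K"],p["D"])[0][:,0]
def red(n,img,box):
    x0,y0,x1,y1=box; h=cv2.cvtColor(img[y0:y1,x0:x1],cv2.COLOR_BGR2HSV)
    m=(((h[...,0]<6)|(h[...,0]>174))&(h[...,1]>170)&(h[...,2]>90)).astype(np.uint8)
    k,l,s,c=cv2.connectedComponentsWithStats(m); i=1+np.argmax(s[1:,4])
    ys,xs=np.where(l==i); return cv2.minAreaRect(np.float32(np.c_[xs+x0,ys+y0])),s[i,4]
E
python3 - <<'E'
from h import *
t=cv2.imread("pics/top0.png");s=cv2.imread("pics/side0.png")
a=cv2.resize(t[165:300,205:390],None,fx=4,fy=4,interpolation=2)
b=cv2.resize(s[160:300,230:400],None,fx=4,fy=4,interpolation=2)
cv2.imwrite("pics/c.png",a)
q,n=red("top",t,(205,170,250,240));print(q,n,cv2.boxPoints(q))
q2,n2=red("side",s,(230,235,290,285));print(q2,n2,cv2.boxPoints(q2))
print(atz("top",q[0],.063),atz("side",q2[0],.063))
for e in ((235,186),(221,224)): print(atz("top",e,.066))
print(atz("top",(278,239),.09),atz("top",(286,210),.08),atz("top",(347,247),.06))
E
```

```text
((226.2615203857422, 204.744384765625), (5.633571624755859, 43.03321838378906), 19.09349250793457) 238 [[216.56139 224.15588]
 [230.63802 183.49008]
 [235.96165 185.33289]
 [221.88503 225.99869]]
((258.67901611328125, 260.966796875), (47.12489318847656, 6.901350021362305), 34.508522033691406) 316 [[237.30768 250.4615 ]
 [241.21747 244.77449]
 [280.05035 271.4721 ]
 [276.14056 277.15912]]
[0.54127821 0.00548938 0.063     ] [0.53840684 0.00506449 0.063     ]
[ 0.58135832 -0.01273047  0.066     ]
[0.50001501 0.01525167 0.066     ]
[ 0.47106105 -0.10693463  0.09      ] [ 0.53131055 -0.12224882  0.08      ] [ 0.45611214 -0.2521595   0.06      ]
```

View pics/c.png

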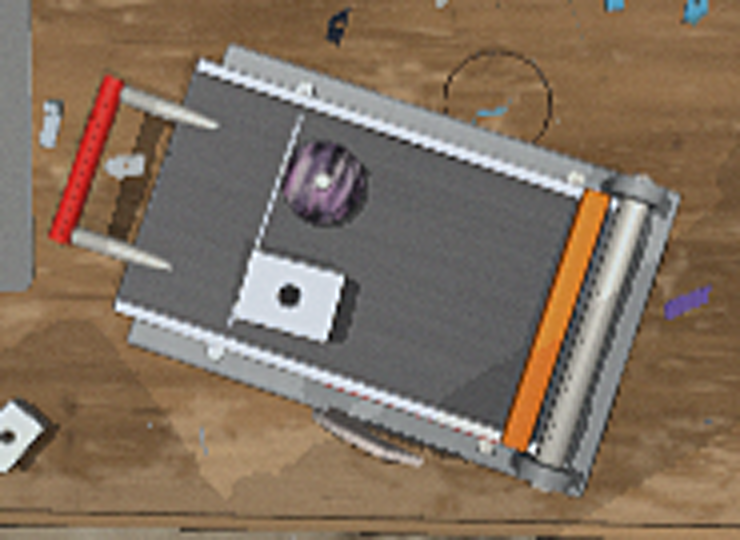

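The crop confirms the target: the large white block sits on the ramp beside the violet knob, with the orange stop at the hinge end. I'll now work out the approach, coming from above with the jaws along the ramp and leaning 15° outward.

```bash
cat >> h.py <<'E'
from scipy.spatial.transform import Rotation as Ro
BAR=np.array([.540,.005,.063])
e1=atz("top",(233.3,184.4),.063);e2=atz("top",(219.2,225.1),.063)
Y=(e2-e1)/np.linalg.norm(e2-e1); Z=np.array([0,0,1.]); X=np.cross(Y,Z)
if X[1]<0: X,Y=-X,-Y
def target(phi,off=0,th=0):
    p=np.radians(phi); a=-np.sin(p)*X-np.cos(p)*Z
    j=np.cos(p)*X-np.sin(p)*Z
    H=BAR-.285*X-.015*Z
    bar=H+.285*(np.cos(th)*X+np.sin(th)*Z)+.015*(np.cos(th)*Z-np.sin(th)*X)
    return bar+(r.tcp_to_grasp-off)*a, a, j
def rel(phi,off=0,th=0):
    s=r.get_state();R0=Ro.from_euler("xyz",s["eef_rot"],degrees=True)
    t,a,j=target(phi,off,th)
    best=min((( Ro.from_matrix(np.c_[a,q,np.cross(a,q)])*R0.inv()).as_rotvec() for q in (j,-j)),key=np.linalg.norm)
    print("shift mm",np.round((t-s["tcp_pos"])*1e3,1),"rotvec",np.round(best,3), "F",np.round(s["contact_force"],1),"w",round(s["gripper_width"]*1e3,1),"t",s["time_s"])
E
python3 - <<'E'
from h import *
print(X,Y)
rel(15,.12)
R0=Ro.from_euler("xyz",r.get_state()["eef_rot"],degrees=True).as_matrix();print(R0.round(2))
E
```

```text
[ 0.30654473  0.95185625 -0.        ] [-0.95185625  0.30654473  0.        ]
shift mm [303.6 658.6 -32.7] rotvec [-0.268 -0.008 -0.678] F [-0.5  0.4  0.5] w 87.5 t 0.1
[[-0.   -0.36  0.93]
 [ 0.    0.93  0.36]
 [-1.    0.   -0.  ]]
```

Emit:
carry_out --pt "20 40 30 0 0 -0.05 25" --pt "40 85 50 0 0 -0.15 25" --pt "60 130 60 0 0 -0.25 25" --pt "80 175 60 0 0 -0.35 25" --pt "100 220 60 0 0 -0.45 25" --squeeze 25

```text
time_s: 0.6
tcp_pos: [0.3428, -0.4123, 0.2545]
eef_rot: [-12.8, 90.0, -17.6]
contact_force: [1.6, 1.2, -0.7]
gripper_width: 0.0532
```

Emit:
carry_out --pt "20 45 0 -0.03 0 -0.05 25" --pt "40 90 0 -0.06 0 -0.1 25" --pt "60 135 0 -0.1 0 -0.15 25" --pt "80 180 0 -0.15 0 -0.2 25" --pt "100 225 0 -0.2 0 -0.22 25"

```text
time_s: 1.1
tcp_pos: [0.4425, -0.1873, 0.2547]
eef_rot: [-78.4, 78.5, -95.8]
contact_force: [2.4, -0.2, 0.3]
gripper_width: 0.022
```

Run:
```python
from h import *
rel(15,.12)
```

```text
shift mm [105.5 217.2 -94. ] rotvec [-0.049  0.058 -0.015] F [ 2.4 -0.2  0.3] w 22.0 t 1.1
```

Emit:
carry_out --pt "20 45 0 -0.01 0.02 0 25" --pt "45 90 0 -0.03 0.04 -0.01 25" --pt "70 135 0 -0.05 0.06 -0.015 25" --pt "90 180 -20 -0.05 0.06 -0.015 25" --pt "105 217 -50 -0.05 0.06 -0.015 25"

```text
time_s: 1.6
tcp_pos: [0.5475, 0.0267, 0.2077]
eef_rot: [-90.6, 75.1, -108.3]
contact_force: [0.8, 0.0, -1.0]
gripper_width: 0.0221
```

Run:
```python
from h import *
rel(15,.12);rel(15,.06);rel(15,0)
t=r.capture("top");s=r.capture("side")
cv2.imwrite("pics/d.png",np.hstack([cv2.resize(t[140:300,170:370],(400,320)),cv2.resize(s[130:290,200:400],(400,320))]))
```

```text
shift mm [  0.5   3.2 -47. ] rotvec [-0.002 -0.002 -0.003] F [ 0.8  0.  -1. ] w 22.1 t 1.6
shift mm [  -4.2  -11.5 -105. ] rotvec [-0.002 -0.002 -0.003] F [ 0.8  0.  -1. ] w 22.1 t 1.6
shift mm [  -9.   -26.3 -162.9] rotvec [-0.002 -0.002 -0.003] F [ 0.8  0.  -1. ] w 22.1 t 1.6
```

View pics/d.png

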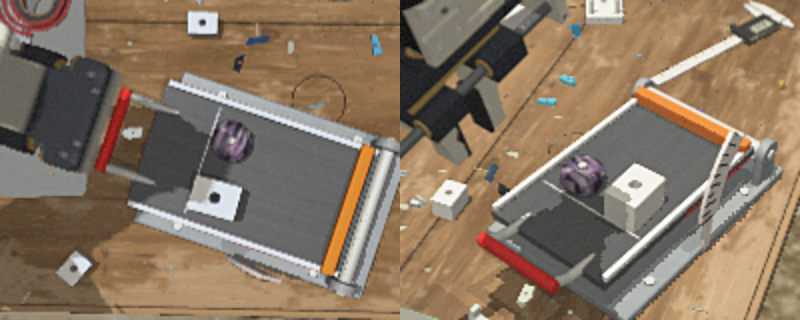

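The picture shows the gripper above and outside the bar, aligned with it. The block and knob are still in place on the ramp. I'll go down in two steps and watch the force.

Emit:
carry_out --pt "0 3 -30 0 0 0 25" --pt "0 0 -60 0 0 0 25" --pt "-3 -8 -85 0 0 0 25" --pt "-5 -13 -110 0 0 0 25" --pt "-5 -13 -110 0 0 0 25"

```text
time_s: 2.2
tcp_pos: [0.5378, 0.009, 0.0947]
eef_rot: [-92.1, 74.8, -109.9]
contact_force: [0.1, 0.6, -0.1]
gripper_width: 0.0218
```

Run:
```python
from h import *
rel(15,0.02);rel(15,0)
t=r.capture("top");s=r.capture("side")
cv2.imwrite("pics/e.png",np.hstack([cv2.resize(t[150:270,190:310],(400,400),interpolation=2),cv2.resize(s[190:310,210:330],(400,400),interpolation=2)]))
```

```text
shift mm [  2.3  -3.7 -30.6] rotvec [ 0.001 -0.011  0.   ] F [ 0.1  0.6 -0.1] w 21.8 t 2.2
shift mm [  0.7  -8.6 -49.9] rotvec [ 0.001 -0.011  0.   ] F [ 0.1  0.6 -0.1] w 21.8 t 2.2
```

View pics/e.png

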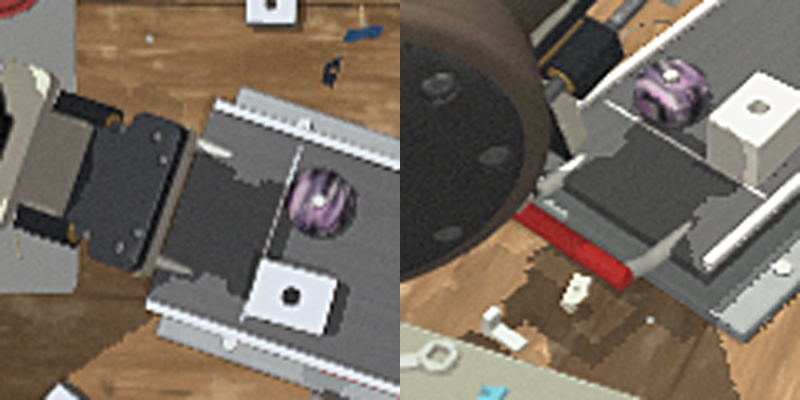

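The gripper sits over the bar clear of the knob and block, and the inner fingertip shows just inside the bar in the side view. I'll go on down and close.

Emit:
carry_out --pt "2 -3 -20 0 -0.01 0 25" --pt "2 -5 -31 0 -0.01 0 25" --pt "1 -7 -41 0 -0.01 0 25" --pt "1 -9 -50 0 -0.01 0 25" --pt "1 -9 -50 0 -0.01 0 25"

```text
time_s: 2.8
tcp_pos: [0.541, 0.0013, 0.0467]
eef_rot: [-89.3, 75.1, -107.1]
contact_force: [-0.6, 0.3, -0.2]
gripper_width: 0.0222
```

Run:
```python
from h import *
rel(15,0)
```

```text
shift mm [-2.5 -0.9 -1.9] rotvec [-0.001  0.004 -0.001] F [-0.6  0.3 -0.2] w 22.2 t 2.8
```

Emit:
carry_out --pt "0 0 -2 0 0 0 15" --pt "0 0 -2 0 0 0 5" --pt "0 0 -2 0 0 0 5" --pt "0 0 -2 0 0 0 5" --pt "0 0 -2 0 0 0 5" --squeeze 25

```text
time_s: 3.3
tcp_pos: [0.5418, 0.0018, 0.0457]
eef_rot: [-88.9, 75.2, -106.7]
contact_force: [-0.1, 0.4, 0.3]
gripper_width: 0.0045
```

```bash
cat >> h.py <<'E'
def arc(th):
    return (target(15,0,th)[0]-target(15,0,0)[0])*1e3
def look(g0,tag=None):
    s=r.get_state(); g=(s["tcp_pos"]-g0)
    t=r.capture("top")
    # tilt from TCP rise
    th=[x for x in np.arange(-.02,.8,.001)]; z=[arc(x)[2] for x in th]
    th=float(np.interp(g[2]*1e3,z,th))
    H=BAR-.285*X-.015*Z; u=np.cos(th)*X+np.sin(th)*Z; n=np.cos(th)*Z-np.sin(th)*X
    def plane(uv,h):  # distance from bar along ramp, at height h above hinge
        o,d=ray("top",uv); k=((H+h*n-o)@n)/(d@n); P=o+k*d-H; return .285-P@u, P@Y
    hsv=cv2.cvtColor(t,cv2.COLOR_BGR2HSV); out={}
    c=proj("top",H+.1*u+.03*n)[0]; roi=np.zeros(t.shape[:2],np.uint8); 
    poly=[H+a*u+b*Y+.03*n for a,b in((.03,-.075),(.03,.075),(.20,.075),(.20,-.075))]
    cv2.fillPoly(roi,[proj("top",poly).astype(np.int32)],1)
    for nm,m,h in (("block",(hsv[...,1]<45)&(hsv[...,2]>150),.045),("knob",(hsv[...,0]>125)&(hsv[...,0]<170)&(hsv[...,1]>40),.03)):
        k,l,st,ce=cv2.connectedComponentsWithStats((m&(roi>0)).astype(np.uint8))
        if k>1:
            i=1+np.argmax(st[1:,4]); out[nm]=(st[i,4],ce[i].round(1).tolist(),[round(v*1e3) for v in plane(ce[i],h)])
    if tag: cv2.imwrite(f"pics/{tag}.png",cv2.resize(t[140:300,180:400],None,fx=3,fy=3))
    print("t %.2f th %.3f (%.1f deg)"%(s["time_s"],th,np.degrees(th)),"F",s["contact_force"].round(1),"w %.1f"%(s["gripper_width"]*1e3),out)
E
python3 - <<'E'
from h import *
s=r.get_state();np.save("g0.npy",s["tcp_pos"]);print(s["tcp_pos"])
look(s["tcp_pos"])
for d in (.05,.1,.15,.2,.22,.25,.3,.35,.4,.45,.5): print(d,arc(d).round(1))
E
```

```text
[0.54179006 0.00181679 0.04572962]
t 3.30 th 0.000 (0.0 deg) F [-0.1  0.4  0.3] w 4.5 {'block': (np.int32(486), [288.8, 261.6], [163, 67]), 'knob': (np.int32(94), [286.8, 215.0], [129, -22])}
0.05 [-0.3 -1.1 14.2]
0.1 [-0.9 -2.8 28.4]
0.15 [-1.7 -5.2 42.4]
0.2 [-2.7 -8.2 56.3]
0.22 [-3.1 -9.7 61.8]
0.25 [ -3.9 -12.   70. ]
0.3 [ -5.3 -16.3  83.6]
0.35 [ -6.9 -21.3  96.8]
0.4 [ -8.7 -27.  109.8]
0.45 [-10.7 -33.2 122.5]
0.5 [-12.9 -40.1 134.8]
```

The jaws closed to 4.5 mm, so the bar is not between them. I'll look before doing anything else.

Run:
```python
from h import *
s=r.get_state();R=Ro.from_euler("xyz",s["eef_rot"],degrees=True).as_matrix();print(R.round(3)); t,a,j=target(15);print(a,j)
print(proj("top",[BAR,s["tcp_pos"]]),proj("side",[BAR,s["tcp_pos"]]))
t=r.capture("top");s=r.capture("side")
cv2.imwrite("pics/f.png",np.hstack([cv2.resize(t[150:270,190:310],(400,400),interpolation=2),cv2.resize(s[190:310,210:330],(400,400),interpolation=2)]))
```

```text
[[-0.074  0.296  0.952]
 [-0.245  0.92  -0.305]
 [-0.967 -0.256  0.005]]
[-0.07933961 -0.24635853 -0.96592583] [ 0.29609947  0.91942254 -0.25881905]
[[226.47624208 205.34621851]
 [229.22063524 205.06224822]] [[257.88896755 260.68100781]
 [258.3463097  265.59574536]]
```

View pics/f.png

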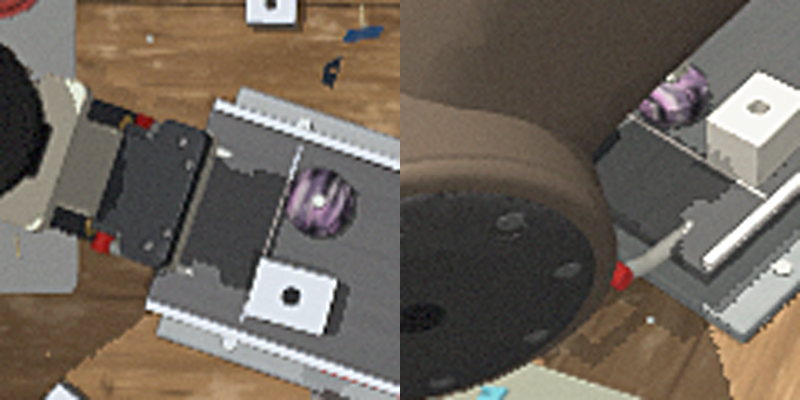

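Run:
```python
from h import *
def tri(a,b):
    o1,d1=ray("top",a);o2,d2=ray("side",b)
    A=np.c_[d1,-d2];k=np.linalg.lstsq(A,o2-o1,rcond=None)[0]
    p,q=o1+k[0]*d1,o2+k[1]*d2; return ((p+q)/2).round(4),np.linalg.norm(p-q).round(4)
print(tri((226.3,204.7),(258.7,261)))
print(tri((233.3,184.4),(239.3,247.6)),tri((219.2,225.1),(278.1,274.3)))
s=r.get_state();print(s["tcp_pos"],s["contact_force"],s["joint_torque"].round(2))
s=cv2.imread("pics/side0.png")
cv2.imwrite("pics/g.png",cv2.resize(s[225:295,225:315],None,fx=8,fy=8,interpolation=2))
```

```text
(array([0.5401, 0.005 , 0.0623]), np.float64(0.0029))
(array([ 0.5847, -0.0089,  0.0649]), np.float64(0.0004)) (array([0.4961, 0.0192, 0.0616]), np.float64(0.0033))
[0.54166063 0.00175345 0.045591  ] [1.02528261 0.43621529 0.52923263] [ 1.000e-02 -5.013e+01  2.115e+01  5.110e+00 -7.700e-01  2.000e-02]
```

View pics/g.png

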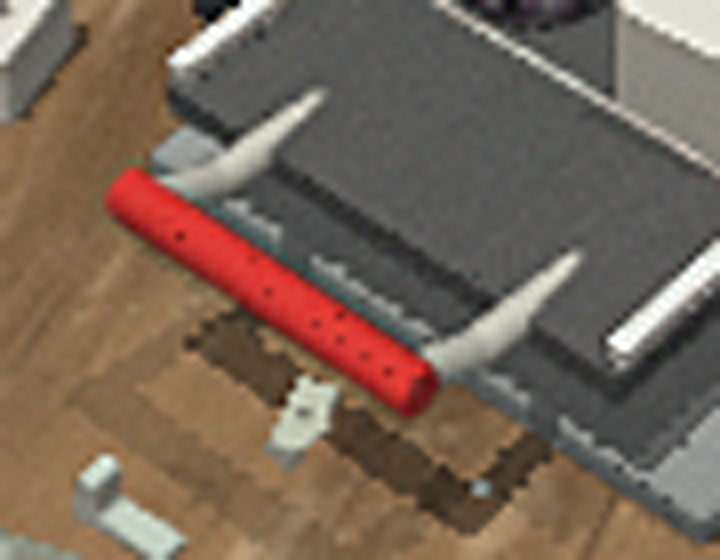

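Emit:
carry_out --pt "0.3 1 0 0 0 0 5" --pt "0.6 2 0 0 0 0 5" --pt "1 3 0 0 0 0 5" --pt "1.3 4 0 0 0 0 5" --pt "1.6 5 0 0 0 0 5"

```text
time_s: 3.95
tcp_pos: [0.5433, 0.0068, 0.0455]
eef_rot: [-89.0, 75.2, -106.8]
contact_force: [0.1, -0.0, -0.1]
gripper_width: 0.0046
```

Run:
```python
from h import *
s=r.get_state();print(s["tcp_pos"],s["contact_force"],s["moment"],s["gripper_width"])
print(target(15)[0])
j=target(15)[2]; T=np.array([.5475,.0267,.2077]); print(proj("side",[T+k*j for k in(-.032,-.011,.011,.032)]))
T=np.array([.5378,.009,.0947]); print(proj("side",[T+k*j for k in(-.032,-.011,.011,.032)]))
```

```text
[0.54329061 0.00683716 0.04548923] [ 0.10267317 -0.01293309 -0.05804026] [ 0.77766989 -0.2951636  -0.01496721] 0.004618598972569756
[5.38508415e-01 3.68459697e-04 4.48405945e-02]
[[255.86494186 192.13016343]
 [246.95027553 201.2315474 ]
 [237.41478102 210.9714438 ]
 [228.12205317 220.46803803]]
[[269.01612721 237.272096  ]
 [261.17695675 245.8173317 ]
 [252.81187246 254.93515963]
 [244.67918982 263.79898755]]
```

Run:
```python
from h import *
j=target(15)[2]; a=target(15)[1]
def ov(f,T,x0,y0,k,box):
    im=cv2.imread(f)[:,400:].copy(); F=3
    im=cv2.resize(im,None,fx=F,fy=F,interpolation=2)
    for q,c in ((-.011,(0,0,255)),(.011,(0,255,0)),(0,(255,0,0))):
        p=(proj("side",[T+q*j,T+q*j-.0376*a])-[x0,y0])*k*F
        cv2.line(im,tuple(map(int,p[0])),tuple(map(int,p[1])),c,2)
    return im[box[1]:box[1]+560,box[0]:box[0]+400]
A=ov("pics/d.png",np.array([.5475,.0267,.2077]),200,130,2,(0,100))
B=ov("pics/e.png",np.array([.5378,.009,.0947]),210,190,10/3,(300,200))
cv2.imwrite("pics/hh.png",np.hstack([A,B]))
```

```text
(no output)
```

View pics/hh.png

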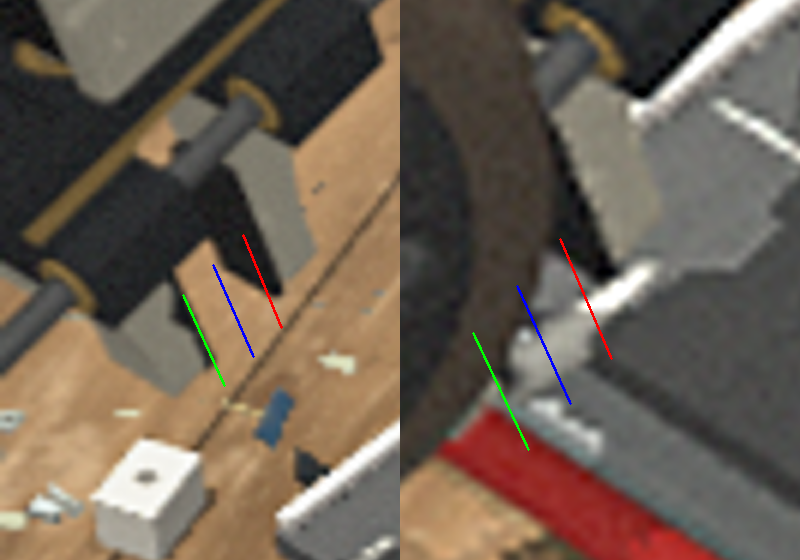

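The overlay (lines are where the pads should be) shows the real fingertips about 20 mm short of the reported TCP along the finger axis. The jaws therefore closed just above the bar. I'll rise, reopen, and go down further with force checks.

Emit:
carry_out --pt "0 -3 8 0 0 0 25" --pt "-2 -6 8 0 0 0 25" --pt "-3 -6 8 0 0 0 25" --pt "-4 -7 2 0 0 0 25" --pt "-4 -8 -4 0 0 0 25"

```text
time_s: 4.45
tcp_pos: [0.539, -0.0014, 0.0411]
eef_rot: [-89.0, 75.2, -106.8]
contact_force: [-0.1, 0.1, 0.3]
gripper_width: 0.0218
```

Run:
```python
from h import *
rel(15,0); rel(15,-.022)
s=r.capture("side");t=r.capture("top")
print(red("top",t,(205,170,250,240)))
cv2.imwrite("pics/i.png",np.hstack([cv2.resize(t[150:270,190:310],(400,400),interpolation=2),cv2.resize(s[190:310,210:330],(400,400),interpolation=2)]))
```

```text
shift mm [-0.5  1.7  3.8] rotvec [-0.002  0.005 -0.001] F [-0.1  0.1  0.3] w 21.8 t 4.45
shift mm [ -2.3  -3.7 -17.5] rotvec [-0.002  0.005 -0.001] F [-0.1  0.1  0.3] w 21.8 t 4.45
(((232.95001220703125, 184.64999389648438), (4.110960960388184, 0.6324555277824402), 18.434947967529297), np.int32(5))
```

Emit:
carry_out --pt "0 1 -3 0 0 0 25" --pt "-1 0 -6 0 0 0 25" --pt "-1 0 -8 0 0 0 25" --pt "-1 -1 -10 0 0 0 25"

```text
time_s: 4.95
tcp_pos: [0.5383, -0.0022, 0.0313]
eef_rot: [-89.0, 75.2, -106.8]
contact_force: [-0.4, 0.0, 0.4]
gripper_width: 0.0218
```

Emit:
carry_out --pt "0 0 -3 0 0 0 25" --pt "-1 -1 -6 0 0 0 25" --pt "-1 -2 -8 0 0 0 25" --pt "-1 -2 -8 0 0 0 25"

```text
time_s: 5.35
tcp_pos: [0.5369, -0.0045, 0.0232]
eef_rot: [-89.1, 75.2, -106.9]
contact_force: [-0.3, 0.6, 0.5]
gripper_width: 0.022
```

Emit:
carry_out --pt "0 0 0 0 0 0 15" --pt "0 0 0 0 0 0 8" --pt "0 0 0 0 0 0 8" --pt "0 0 0 0 0 0 8"

```text
time_s: 5.75
tcp_pos: [0.5366, -0.0058, 0.0239]
eef_rot: [-89.2, 75.0, -107.0]
contact_force: [0.6, -7.4, 1.2]
gripper_width: 0.0121
```

The width of 12.1 mm means the bar is now held. I'll record the reference and start the arc.

Run:
```python
from h import *
s=r.get_state();np.save("g0.npy",s["tcp_pos"]);print(s["tcp_pos"]); look(s["tcp_pos"])
```

```text
[ 0.53662204 -0.0058177   0.02391068]
t 5.75 th 0.000 (0.0 deg) F [ 0.6 -7.4  1.2] w 12.1 {'block': (np.int32(485), [288.9, 261.6], [164, 67]), 'knob': (np.int32(96), [287.0, 214.7], [129, -22])}
```

Emit:
carry_out --pt "0 -1 3 0 0 0 8" --pt "0 -1 7 0 0 0 8" --pt "0 -1 12 0 0 0 8" --pt "0 -2 17 0 0 0 8" --pt "-0.5 -2 22 0 0 0 8"

```text
time_s: 6.3
tcp_pos: [0.5358, -0.0074, 0.045]
eef_rot: [-89.3, 75.1, -107.2]
contact_force: [5.3, -10.8, -10.1]
gripper_width: 0.0122
```

Run:
```python
from h import *
look(np.load("g0.npy"),"j")
```

```text
t 6.30 th 0.074 (4.3 deg) F [  5.3 -10.8 -10.1] w 12.2 {'block': (np.int32(492), [291.3, 262.6], [165, 67]), 'knob': (np.int32(95), [287.6, 215.1], [128, -21])}
```

View pics/j.png

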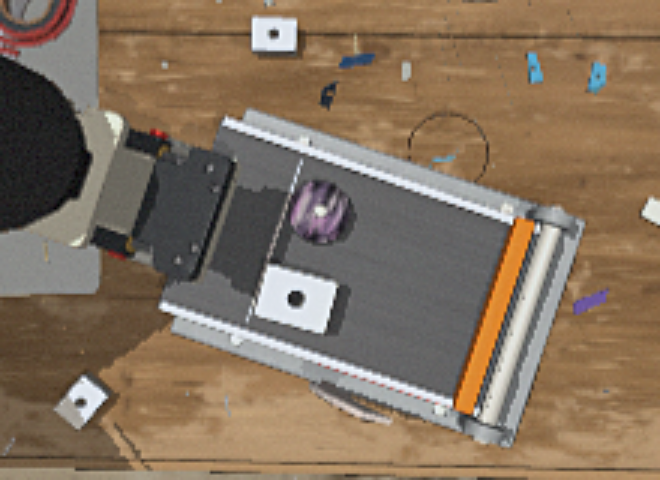

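The ramp is rising: force is −10 N in z, as described, and the block and knob are in place at crop (295,298) and (320,211). The block mask is merging with the white rail, so I'll fix that with an erosion and keep lifting.

```bash
sed -i 's/(m&(roi>0)).astype(np.uint8))/cv2.morphologyEx((m\&(roi>0)).astype(np.uint8),cv2.MORPH_OPEN,np.ones((7,7) if nm=="block" else (1,1),np.uint8)))/' h.py
cat > l.py <<'E'
from h import *
import sys
look(np.load("g0.npy"),*sys.argv[1:])
c=(r.get_state()["tcp_pos"]-np.load("g0.npy"))*1e3
print("at",c.round(1)); 
for k in (.2,.25,.26,.28,.3,.32,.34,.36,.38,.40,.42,.44,.46):
    if c[2]+1<arc(k)[2]<c[2]+25: print(k,(arc(k)-c).round(1))
E
python3 l.py; python3 -c "
from h import *
print((arc(.2)-arc(.074)).round(1))"
```

```text
t 6.35 th 0.077 (4.4 deg) F [ 1.8 -8.4 -6. ] w 12.0 {'block': (np.int32(190), [271.9, 237.2], [111, 31]), 'knob': (np.int32(99), [287.5, 215.2], [128, -21])}
at [-0.7 -1.7 21.9]
[-2.1 -6.4 35.3]
```

Emit:
carry_out --pt "0 -1 5 0 0 0 8" --pt "-0.5 -2 10 0 0 0 8" --pt "-0.5 -3 15 0 0 0 8" --pt "-1 -4 20 0 0 0 8" --pt "-1.5 -5 25 0 0 0 8"

```text
time_s: 6.9
tcp_pos: [0.5347, -0.0114, 0.0707]
eef_rot: [-89.1, 75.2, -106.9]
contact_force: [-0.1, -2.0, -9.9]
gripper_width: 0.0117
```

```bash
python3 l.py
```

```text
t 6.90 th 0.166 (9.5 deg) F [-0.1 -2.  -9.9] w 11.7 {'block': (np.int32(177), [273.6, 238.6], [110, 32]), 'knob': (np.int32(99), [289.4, 215.5], [127, -22])}
at [-1.9 -5.8 47.5]
0.2 [-0.8 -2.5  8.8]
0.25 [-2.  -6.2 22.5]
```

Emit:
carry_out --pt "-0.5 -1 4 0 0 0 8" --pt "-0.5 -2 8 0 0 0 8" --pt "-1 -3.5 12 0 0 0 8" --pt "-1.5 -4.5 16 0 0 0 8" --pt "-1.5 -5 18 0 0 0 8"

```text
time_s: 7.45
tcp_pos: [0.5336, -0.0157, 0.0888]
eef_rot: [-89.0, 75.2, -106.8]
contact_force: [-3.2, 4.3, -8.6]
gripper_width: 0.0119
```

```bash
python3 l.py k
python3 - <<'E'
from h import *
s=r.capture("side");t=cv2.imread("pics/k.png")
cv2.imwrite("pics/k2.png",np.hstack([cv2.resize(t,None,fx=.6,fy=.6),cv2.resize(s[130:310,220:410],None,fx=1.6,fy=1.6,interpolation=2)]))if 0 else cv2.imwrite("pics/k2.png",np.hstack([cv2.resize(t,(400,300)),cv2.resize(s[130:280,220:420],(400,300))]))
E
```

```text
t 7.45 th 0.231 (13.3 deg) F [-3.2  4.3 -8.6] w 11.9 {'block': (np.int32(195), [276.3, 239.0], [110, 31]), 'knob': (np.int32(99), [291.3, 215.6], [127, -22])}
at [ -3.  -10.   65.1]
0.25 [-0.8 -2.   4.9]
0.26 [-1.1 -2.8  7.6]
0.28 [-1.7 -4.5 13. ]
0.3 [-2.2 -6.4 18.4]
0.32 [-2.9 -8.3 23.8]
```

View pics/k2.png

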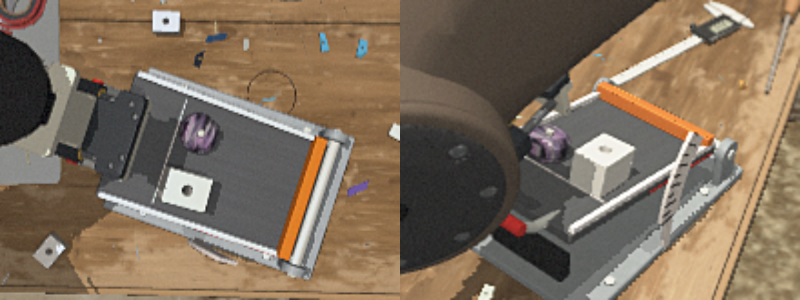

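The block and knob are both still in their places at 13°, and the bar is held. From here I'll creep at about 1° per call.

Emit:
carry_out --pt "0 -0.5 1.2 0 0 0 8" --pt "-0.4 -1 2.4 0 0 0 8" --pt "-0.6 -1.4 3.6 0 0 0 8" --pt "-0.8 -2 5 0 0 0 8" --pt "-0.8 -2 5 0 0 0 8"

```text
time_s: 8.05
tcp_pos: [0.5332, -0.0171, 0.0939]
eef_rot: [-88.9, 75.3, -106.6]
contact_force: [-4.1, 7.2, -6.4]
gripper_width: 0.012
```

```bash
python3 l.py
```

```text
t 8.05 th 0.250 (14.3 deg) F [-4.1  7.2 -6.4] w 12.0 {'block': (np.int32(186), [276.7, 239.4], [110, 31]), 'knob': (np.int32(90), [290.5, 216.0], [125, -21])}
at [ -3.4 -11.3  70. ]
0.26 [-0.7 -1.5  2.8]
0.28 [-1.3 -3.2  8.2]
0.3 [-1.9 -5.  13.6]
0.32 [-2.5 -7.  18.9]
0.34 [-3.1 -9.  24.2]
```

Emit:
carry_out --pt "0 -0.5 1.2 0 0 0 8" --pt "-0.4 -1 2.4 0 0 0 8" --pt "-0.6 -1.4 3.6 0 0 0 8" --pt "-0.6 -1.7 5 0 0 0 8" --pt "-0.6 -1.7 5 0 0 0 8"

```text
time_s: 8.6
tcp_pos: [0.5328, -0.0186, 0.0989]
eef_rot: [-88.8, 75.3, -106.6]
contact_force: [-5.2, 8.5, -5.4]
gripper_width: 0.0122
```

```bash
python3 l.py
```

```text
t 8.60 th 0.268 (15.4 deg) F [-5.2  8.5 -5.4] w 12.2 {'block': (np.int32(191), [290.0, 243.8], [136, 31]), 'knob': (np.int32(96), [292.1, 216.1], [126, -22])}
at [ -3.8 -12.8  75. ]
0.28 [-0.9 -1.8  3.2]
0.3 [-1.4 -3.6  8.5]
0.32 [-2.1 -5.5 13.9]
0.34 [-2.7 -7.5 19.2]
0.36 [-3.4 -9.7 24.4]
```

The block has started to slip: it went from 110 to 136 while the knob stayed put. I'll hold here and let it run.

Emit:
carry_out --pt "0 0 0 0 0 0 8" --pt "0 0 0 0 0 0 8" --pt "0 0 0 0 0 0 8" --pt "0 0 0 0 0 0 8" --pt "0 0 0 0 0 0 8"

```text
time_s: 9.15
tcp_pos: [0.5328, -0.0186, 0.099]
eef_rot: [-88.8, 75.3, -106.6]
contact_force: [-4.7, 8.2, -6.0]
gripper_width: 0.0121
```

```bash
python3 l.py
```

```text
t 9.15 th 0.268 (15.4 deg) F [-4.7  8.2 -6. ] w 12.1 {'block': (np.int32(191), [290.0, 243.8], [136, 31]), 'knob': (np.int32(97), [291.7, 216.3], [126, -21])}
at [ -3.8 -12.8  75. ]
0.28 [-0.8 -1.7  3.1]
0.3 [-1.4 -3.5  8.5]
0.32 [-2.  -5.5 13.8]
0.34 [-2.7 -7.5 19.1]
0.36 [-3.4 -9.6 24.4]
```

Emit:
carry_out --pt "0 0 0 0 0 0 8" --pt "0 0 0 0 0 0 8" --pt "0 0 0 0 0 0 8" --pt "0 0 0 0 0 0 8" --pt "0 0 0 0 0 0 8"

```text
time_s: 9.7
tcp_pos: [0.5328, -0.0186, 0.0989]
eef_rot: [-88.8, 75.3, -106.6]
contact_force: [-4.9, 7.6, -5.3]
gripper_width: 0.0119
```

```bash
python3 l.py m
```

```text
t 9.70 th 0.268 (15.4 deg) F [-4.9  7.6 -5.3] w 11.9 {'block': (np.int32(191), [290.0, 243.8], [136, 31]), 'knob': (np.int32(97), [292.0, 216.1], [126, -22])}
at [ -3.8 -12.8  75. ]
0.28 [-0.8 -1.7  3.1]
0.3 [-1.4 -3.5  8.5]
0.32 [-2.1 -5.5 13.9]
0.34 [-2.7 -7.5 19.1]
0.36 [-3.4 -9.6 24.4]
```

View pics/m.png

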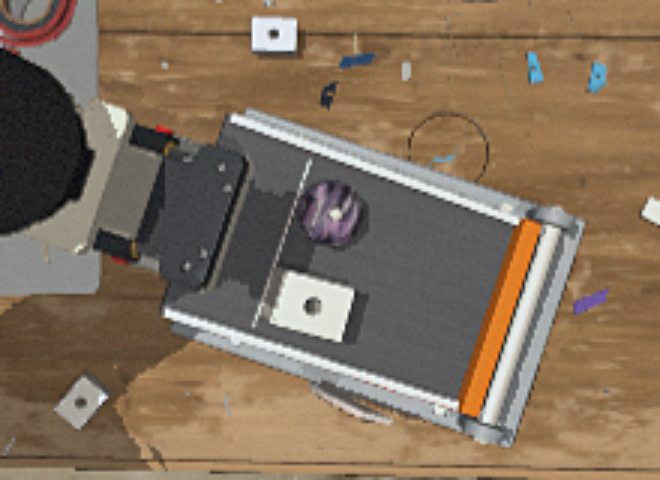

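False alarm: the picture shows the block still on its line at crop (312,306). The mask had jumped from one half of the block to the other across its hole. I'll fix the mask and check it on the saved pictures before going on.

```bash
sed -i 's/np.ones((7,7)/np.ones((5,5)/' h.py; python3 l.py
python3 - <<'E'
from h import *
th=.268
H=BAR-.285*X-.015*Z; u=np.cos(th)*X+np.sin(th)*Z; n=np.cos(th)*Z-np.sin(th)*X
# expected px of block centre top, now vs slipped
for d in (.13,.23): print(d,proj("top",H+(.285-d)*u+.040*Y+.045*n))
E
```

```text
t 9.75 th 0.268 (15.4 deg) F [-4.5  8.4 -5.1] w 11.7 {'block': (np.int32(411), [283.7, 241.7], [123, 31]), 'knob': (np.int32(94), [291.6, 216.4], [126, -21])}
at [ -3.8 -12.7  75. ]
0.28 [-0.8 -1.8  3.2]
0.3 [-1.4 -3.6  8.5]
0.32 [-2.  -5.5 13.9]
0.34 [-2.7 -7.5 19.2]
0.36 [-3.4 -9.7 24.4]
0.13 [[285.56401344 247.10467752]]
0.23 [[331.41961527 262.22709573]]
```

The mask now covers the whole block: 411 px at 123 mm. I'll continue creeping.

Emit:
carry_out --pt "-0.2 -0.5 1.2 0 0 0 8" --pt "-0.5 -1 2.4 0 0 0 8" --pt "-0.8 -1.6 3.6 0 0 0 8" --pt "-1 -2.4 5 0 0 0 8" --pt "-1 -2.4 5 0 0 0 8"

```text
time_s: 10.3
tcp_pos: [0.5323, -0.0202, 0.1041]
eef_rot: [-88.6, 75.4, -106.4]
contact_force: [-4.6, 11.4, -4.7]
gripper_width: 0.012
```

```bash
python3 l.py|head -2
```

```text
t 10.30 th 0.288 (16.5 deg) F [-4.6 11.4 -4.7] w 12.0 {'block': (np.int32(416), [284.3, 242.0], [122, 31]), 'knob': (np.int32(88), [291.8, 216.4], [125, -21])}
at [ -4.3 -14.4  80.2]
```

Emit:
carry_out --pt "-0.2 -0.5 1.2 0 0 0 8" --pt "-0.4 -1 2.4 0 0 0 8" --pt "-0.6 -1.5 3.6 0 0 0 8" --pt "-0.8 -2 5 0 0 0 8" --pt "-0.8 -2 5 0 0 0 8"

```text
time_s: 10.85
tcp_pos: [0.5319, -0.0219, 0.1092]
eef_rot: [-88.5, 75.4, -106.3]
contact_force: [-4.5, 12.7, -3.4]
gripper_width: 0.012
```

```bash
python3 l.py
```

```text
t 10.85 th 0.307 (17.6 deg) F [-4.5 12.7 -3.4] w 12.0 {'block': (np.int32(417), [285.2, 242.4], [123, 31]), 'knob': (np.int32(95), [293.0, 216.5], [125, -21])}
at [ -4.8 -16.1  85.3]
0.32 [-1.1 -2.2  3.6]
0.34 [-1.8 -4.2  8.9]
0.36 [-2.5 -6.4 14.1]
0.38 [-3.2 -8.6 19.3]
0.4 [ -3.9 -10.9  24.5]
```

Emit:
carry_out --pt "-0.1 -0.2 1.2 0 0 0 8" --pt "-0.2 -0.5 2.4 0 0 0 8" --pt "-0.3 -0.8 3.6 0 0 0 8" --pt "-0.4 -1 5 0 0 0 8" --pt "-0.4 -1 5 0 0 0 8"

```text
time_s: 11.4
tcp_pos: [0.5312, -0.0236, 0.1142]
eef_rot: [-88.6, 75.4, -106.4]
contact_force: [-4.2, 9.0, -5.5]
gripper_width: 0.0119
```

```bash
python3 l.py|head -2
```

```text
t 11.40 th 0.325 (18.6 deg) F [-4.2  9.  -5.5] w 11.9 {'block': (np.int32(413), [285.8, 242.7], [122, 31]), 'knob': (np.int32(88), [293.7, 216.7], [125, -21])}
at [ -5.4 -17.8  90.3]
```

Emit:
carry_out --pt "-0.1 -0.3 1.2 0 0 0 8" --pt "-0.2 -0.6 2.4 0 0 0 8" --pt "-0.3 -1 3.6 0 0 0 8" --pt "-0.5 -1.5 5 0 0 0 8" --pt "-0.5 -1.5 5 0 0 0 8"

```text
time_s: 11.95
tcp_pos: [0.5306, -0.0254, 0.1191]
eef_rot: [-88.6, 75.3, -106.4]
contact_force: [-3.1, 7.5, -4.7]
gripper_width: 0.0119
```

```bash
python3 l.py
```

```text
t 11.95 th 0.344 (19.7 deg) F [-3.1  7.5 -4.7] w 11.9 {'block': (np.int32(417), [286.4, 242.9], [122, 31]), 'knob': (np.int32(95), [294.6, 216.7], [126, -22])}
at [ -6.  -19.6  95.2]
0.36 [-1.2 -2.9  4.2]
0.38 [-1.9 -5.1  9.4]
0.4 [-2.7 -7.4 14.6]
0.42 [-3.4 -9.8 19.7]
0.44 [ -4.2 -12.4  24.7]
```

Emit:
carry_out --pt "-0.1 -0.4 1.2 0 0 0 8" --pt "-0.2 -0.8 2.4 0 0 0 8" --pt "-0.4 -1.2 3.6 0 0 0 8" --pt "-0.6 -1.7 5 0 0 0 8" --pt "-0.6 -1.7 5 0 0 0 8"

```text
time_s: 12.5
tcp_pos: [0.53, -0.0273, 0.1242]
eef_rot: [-88.6, 75.3, -106.4]
contact_force: [-2.7, 6.2, -5.6]
gripper_width: 0.0117
```

```bash
python3 l.py|head -2
```

```text
t 12.50 th 0.363 (20.8 deg) F [-2.7  6.2 -5.6] w 11.7 {'block': (np.int32(423), [287.4, 243.4], [122, 32]), 'knob': (np.int32(93), [295.0, 217.2], [125, -21])}
at [ -6.7 -21.5 100.3]
```

Emit:
carry_out --pt "-0.1 -0.4 1.2 0 0 0 8" --pt "-0.3 -0.8 2.4 0 0 0 8" --pt "-0.5 -1.4 3.6 0 0 0 8" --pt "-0.7 -2 5 0 0 0 8" --pt "-0.7 -2 5 0 0 0 8"

```text
time_s: 13.05
tcp_pos: [0.5293, -0.0294, 0.1292]
eef_rot: [-88.6, 75.3, -106.4]
contact_force: [-3.5, 6.8, -6.3]
gripper_width: 0.0122
```

```bash
python3 l.py|head -2
```

```text
t 13.05 th 0.383 (21.9 deg) F [-3.5  6.8 -6.3] w 12.2 {'block': (np.int32(432), [293.2, 245.4], [132, 32]), 'knob': (np.int32(99), [290.1, 206.8], [107, -36])}
at [ -7.3 -23.5 105.3]
```

```bash
python3 l.py n|head -2
```

```text
t 13.10 th 0.383 (21.9 deg) F [-1.6  6.8 -5.4] w 12.2 {'block': (np.int32(446), [294.5, 245.8], [135, 31]), 'knob': (np.int32(90), [295.8, 217.4], [125, -21])}
at [ -7.3 -23.5 105.3]
```

Emit:
carry_out --pt "0 0 0 0 0 0 8" --pt "0 0 0 0 0 0 8" --pt "0 0 0 0 0 0 8"

```text
time_s: 13.45
tcp_pos: [0.5293, -0.0293, 0.1292]
eef_rot: [-88.6, 75.3, -106.4]
contact_force: [-2.4, 7.0, -5.3]
gripper_width: 0.0121
```

```bash
python3 l.py o|head -2
python3 - <<'E'
import cv2,numpy as np
a=cv2.imread("pics/n.png");b=cv2.imread("pics/o.png")
h=cv2.cvtColor(b,cv2.COLOR_BGR2HSV)
m=((h[...,0]>120)&(h[...,0]<172)&(h[...,1]>30)).astype(np.uint8)
k,l,s,c=cv2.connectedComponentsWithStats(m)
for i in np.argsort(-s[1:,4])[:6]+1: print(s[i],(c[i]/3+[180,140]).round(1))
E
```

```text
t 13.45 th 0.383 (21.9 deg) F [-2.4  7.  -5.3] w 12.1 {'block': (np.int32(501), [312.1, 251.6], [174, 32]), 'knob': (np.int32(90), [295.9, 217.3], [125, -21])}
at [ -7.3 -23.5 105.3]
[ 310  184   50   49 1144] [290.7 207.4]
[ 318  208   56   41 1046] [296.1 217.4]
[573 288  36  27 468] [376.5 240.5]
[ 71 195  16   8  62] [205.9 206.2]
[ 88 160  11  17  60] [211.4 196.3]
[ 79 186  12  10  58] [208.2 203.7]
```

The block is really sliding now, at 174 mm, and the knob is still at 125 mm. I'll hold until it reaches the stop.

Emit:
carry_out --pt "0 0 0 0 0 0 8" --pt "0 0 0 0 0 0 8" --pt "0 0 0 0 0 0 8" --pt "0 0 0 0 0 0 8" --pt "0 0 0 0 0 0 8"

```text
time_s: 14.0
tcp_pos: [0.5293, -0.0294, 0.1292]
eef_rot: [-88.6, 75.3, -106.4]
contact_force: [-2.0, 5.5, -5.5]
gripper_width: 0.0124
```

```bash
python3 l.py p|head -2;  python3 l.py p|head -1
```

```text
t 14.00 th 0.383 (21.9 deg) F [-2.   5.5 -5.5] w 12.4 {'block': (np.int32(434), [330.1, 256.5], [215, 30]), 'knob': (np.int32(86), [295.7, 217.1], [125, -21])}
at [ -7.3 -23.5 105.3]
t 14.05 th 0.383 (21.9 deg) F [-3.8  6.5 -5.2] w 12.1 {'block': (np.int32(433), [330.1, 256.5], [215, 30]), 'knob': (np.int32(88), [295.1, 217.6], [124, -20])}
```

Run:
```python
from h import *
t=r.capture("top")
d=np.array([331.4-285.6,262.2-247.1]);d/=np.linalg.norm(d)
for off in (-5,0,5):
  for k in range(4,26):
    p=np.array([330.1,256.5])+k*d+off*np.array([-d[1],d[0]]); b,g,rr=t[int(round(p[1])),int(round(p[0]))]; print(k,(int(rr),int(g),int(b)),end=" ")
  print()
```

```text
4 (230, 227, 221) 5 (229, 225, 219) 6 (229, 227, 221) 7 (224, 222, 213) 8 (226, 220, 214) 9 (226, 221, 214) 10 (225, 219, 214) 11 (225, 222, 214) 12 (225, 219, 211) 13 (225, 221, 214) 14 (226, 225, 216) 15 (232, 233, 224) 16 (152, 59, 0) 17 (99, 97, 93) 18 (165, 178, 176) 19 (236, 233, 226) 20 (210, 206, 195) 21 (170, 167, 159) 22 (90, 94, 95) 23 (99, 103, 101) 24 (99, 103, 101) 25 (180, 184, 184) 
4 (163, 159, 151) 5 (163, 158, 153) 6 (158, 153, 145) 7 (193, 188, 180) 8 (231, 227, 217) 9 (226, 221, 214) 10 (225, 222, 214) 11 (223, 218, 210) 12 (223, 218, 210) 13 (221, 215, 207) 14 (227, 224, 216) 15 (235, 237, 235) 16 (126, 51, 0) 17 (114, 67, 38) 18 (161, 171, 170) 19 (238, 246, 249) 20 (220, 218, 206) 21 (181, 181, 170) 22 (131, 130, 122) 23 (100, 102, 105) 24 (185, 188, 192) 25 (174, 178, 179) 
4 (225, 221, 214) 5 (224, 220, 213) 6 (225, 220, 213) 7 (226, 222, 216) 8 (223, 221, 213) 9 (225, 221, 215) 10 (225, 222, 213) 11 (225, 218, 213) 12 (221, 219, 207) 13 (223, 218, 208) 14 (226, 228, 220) 15 (211, 181, 155) 16 (159, 65, 0) 17 (119, 128, 130) 18 (246, 255, 255) 19 (234, 233, 225) 20 (195, 189, 180) 21 (195, 189, 180) 22 (157, 153, 146) 23 (90, 93, 93) 24 (106, 110, 112) 25 (123, 126, 127)
```

The block lies directly against the orange stop and the knob is in place. Now I'll release gently and withdraw along the finger axis.

Emit:
carry_out --pt "0.2 0.7 0 0 0 0 12" --pt "0.2 0.7 0 0 0 0 16" --pt "0.2 0.7 0 0 0 0 20" --pt "0.2 0.7 0 0 0 0 24" --pt "0.2 0.7 0 0 0 0 25"

```text
time_s: 14.65
tcp_pos: [0.529, -0.0301, 0.1291]
eef_rot: [-88.8, 75.2, -106.6]
contact_force: [0.1, 0.5, 0.4]
gripper_width: 0.0213
```

```bash
python3 l.py|head -2
```

```text
t 14.65 th 0.382 (21.9 deg) F [0.1 0.5 0.4] w 21.3 {'block': (np.int32(434), [330.1, 256.5], [215, 30]), 'knob': (np.int32(78), [295.1, 217.5], [124, -20])}
at [ -7.8 -24.3 105. ]
```

Emit:
carry_out --pt "0.3 1 4 0 0 0 25" --pt "0.6 2 8 0 0 0 25" --pt "1 3.5 14 0 0 0 25" --pt "2 5 20 0 0 0 25" --pt "2 6.5 26 0 0 0 25"

```text
time_s: 15.2
tcp_pos: [0.5308, -0.0232, 0.1552]
eef_rot: [-88.9, 75.2, -106.7]
contact_force: [0.3, 0.1, -0.1]
gripper_width: 0.0218
```

Emit:
carry_out --pt "1 4 15 0 0 0 25" --pt "3 9 35 0 0 0 25" --pt "5 20 60 0 0 0 25" --pt "10 50 90 0 0 0 25" --pt "15 90 110 0 0 0 25"

```text
time_s: 15.7
tcp_pos: [0.5459, 0.0668, 0.2674]
eef_rot: [-88.5, 75.3, -106.4]
contact_force: [1.8, -0.3, -0.0]
gripper_width: 0.0218
```

Emit:
carry_out --pt "0 40 10 0 0 0 25" --pt "0 80 20 0 0 0 25" --pt "0 110 20 0 0 0 25" --pt "0 110 20 0 0 0 25" --pt "0 110 20 0 0 0 25"

```text
time_s: 16.2
tcp_pos: [0.5453, 0.1774, 0.2844]
eef_rot: [-89.1, 75.2, -106.8]
contact_force: [-0.0, -0.6, -1.4]
gripper_width: 0.0219
```

```bash
python3 l.py q|head -1
python3 - <<'E'
from h import *
s=r.capture("side");t=cv2.imread("pics/q.png")
cv2.imwrite("pics/fin.png",np.hstack([cv2.resize(t,(400,300)),cv2.resize(s[130:280,220:420],(400,300))]))
E
```

```text
t 16.20 th 0.799 (45.8 deg) F [-0.  -0.6 -1.4] w 21.9 {'block': (np.int32(347), [334.0, 257.8], [173, 28])}
```

View pics/fin.png

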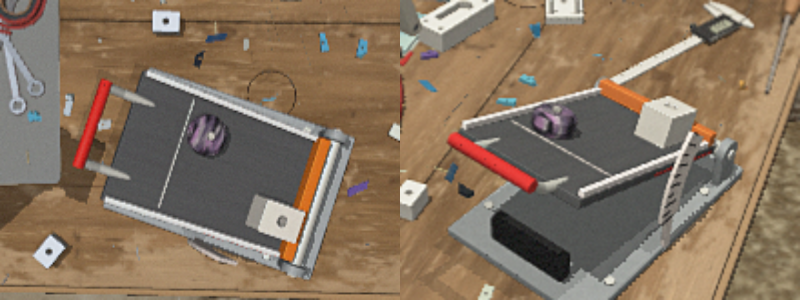

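The last picture shows the ramp standing tilted, the block against the stop and the knob near its line. The gripper is clear. I'll check numerically that the knob and the bar tilt haven't changed, then hand in.

Run:
```python
from h import *
g=np.load("g0.npy")
S=r.get_state; f=S().copy(); f["tcp_pos"]=g+arc(.382)/1e3
r_get=r.get_state
import h
class P:  # same look(), tilt fixed at the release value
    get_state=staticmethod(lambda:f); capture=staticmethod(r.capture); camera_params=staticmethod(r.camera_params)
real=h.r; h.r=P; P.tcp_to_grasp=real.tcp_to_grasp
look(g); look(g); h.r=real
t=r.capture("top"); q,n=red("top",t,(205,170,260,240)); H=BAR-.285*X-.015*Z
print(q[0],n,[ (th,proj("top",H+.285*(np.cos(th)*X+np.sin(th)*Z)+.015*(np.cos(th)*Z-np.sin(th)*X)).round(1)) for th in (.34,.38,.42)])
s=r.capture("side"); q,n=red("side",s,(220,170,310,260))
print(q[0],n,[ (th,proj("side",H+.285*(np.cos(th)*X+np.sin(th)*Z)+.015*(np.cos(th)*Z-np.sin(th)*X)).round(1)) for th in (.34,.38,.42)])
print(r.get_state()["qd"].round(1),r.get_state()["time_s"]); r.close_job()
```

```text
t 16.30 th 0.382 (21.9 deg) F [ 0.5 -0.6 -0. ] w 22.1 {'block': (np.int32(325), [333.4, 257.5], [222, 30]), 'knob': (np.int32(80), [295.3, 217.8], [124, -20])}
t 16.30 th 0.382 (21.9 deg) F [ 0.5 -0.6 -0. ] w 22.1 {'block': (np.int32(325), [333.4, 257.5], [222, 30]), 'knob': (np.int32(88), [295.6, 217.5], [125, -21])}
(230.2242431640625, 205.749755859375) 312 [(0.34, array([[229.2, 206. ]])), (0.38, array([[230.7, 206.5]])), (0.42, array([[232.4, 207. ]]))]
(265.8382568359375, 210.6029510498047) 361 [(0.34, array([[263.7, 215.5]])), (0.38, array([[265.3, 209.5]])), (0.42, array([[267.1, 203.3]]))]
[ 0.1  0.2  0.  -0.1  0.  -0. ] 16.5
the job is handed in; nothing more can be done
```

The ramp is standing at about 0.38 rad (21.5–22°), with the white block down against the orange stop and the violet knob still in its place. I lifted it by the red bar, creeping about 1° at a time from 13°. I stopped when the block slipped, then let go and backed the arm clear. The job was handed in at 16.5 s of the 42 s.

**Last checks:**
- **Angle:** the bar's position in the side picture gives 0.37–0.38 rad, matching the arm's 0.38 when it let go, so I saw no sagging. I did not read the scale itself.
- **Block:** in the picture its edge touches the stop. My block tracker put the centre at 222 mm from the bar, against your 224–237 mm. It read low because the stop end was cut off in its search area.
- **Knob:** it read 124–129 mm from the bar throughout and 124–125 mm at the end. One reading of 107 mm was a colour-mask error, and the next picture did not repeat it.
- **Robot:** it was touching nothing, with forces close to zero.

**What went wrong on the way:**
- **First grasp missed:** the first closing of the jaws caught nothing. In the pictures the fingertips sat about 20 mm short of the reported tool point. I went lower and the second grasp held.
- **False slip:** at 15° my tracker reported a slip that had not happened. The picture showed the block unmoved, so I fixed the tracker and carried on.

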